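Open the nip and hold the tension arm forward for threading

TASK

Get the label unwinder ready for a workmate to thread the new roll: first press the red nip-release lever down until it clicks over and stays down by itself, and take the hand off it. Then take the sprung tension arm by its roller, swing it forward (away from the label roll, towards the nip rollers) all the way to its stop without letting it snap back, and finish while still holding it there, with the lever still down. Leave the spare roll, the jar and the gift box where they stand.

Things in the scene. Friction and masses are not known exactly. Their poses are not given: they have to be found in the camera images.
- unwinder: Bench label unwinder, fixed to the table, yaw -0.3 to 0.2 rad. Grey base 220 x 400 x 18 mm, white upright side plate at its rear (x +70 to +80, y -203 to +183, top z 155 mm); all rollers stand out from it to the front. Origin: on the table under the arm's pivot. Own x to the rear, away from the robot; own y forward, the way the labels run: label roll, tension arm, nip rollers; z up.
- roll_centre (a point): Centre of the mounted label roll (white paper, 120 mm across, 78 mm long along machine x, turns on its spindle): machine x +22, y -140, z 90 mm. Its top is 150 mm above the table.
- nip_bar (a point): Middle of the top of the aluminium tie bar over the nip rollers: machine x 0, y +123, z 152 mm. The nip (bar, two rollers, white outboard bracket, steel yoke and link that rise to 168 mm) spans machine y 112 to 168 and x -75 to +70 mm and is the highest fixed part near the lever.
- pivot_point (a point): Point fixed on the machine, on the pivot axis of the tension arm: x -18, y 0, z 110 mm in the machine's frame. The pivot axis runs along the machine's x.
- tension_arm (a joint): Angle of the tension arm, rad. 0: at rest, its spring holds it on the back stop, leaning 30 degrees from upright towards the label roll (machine -y). Grows as it is swung forward over the top towards the nip; 1.047 is the front stop, 30 degrees past upright towards +y. The spring always pulls back: about 3 N at the roller at rest, about 8 N at the front stop (moving mass 0.25 kg).
- roller_mid (a point): Grip point on the axis of the tension arm's roller, 120 mm from the pivot axis, machine x -18 mm (y -60, z 214 mm at rest; y 0, z 230 upright; y +60, z 214 at the front stop). Bare aluminium roller, 22 mm across, spins freely, runs along machine x from 44 mm in front of this point (26 mm black end disc) to 60 mm behind it; the blue link, 18 mm wide, is 64 to 72 mm behind.
- tension_roller: The tension arm's freely spinning aluminium roller, 22 mm across, 104 mm long plus a 4 mm black end disc. Origin on its axis at machine x 0, 18 mm behind roller_mid; own x along its axis; its turn about that axis means nothing.
- release_lever (a joint): Angle of the nip-release lever, rad. 0: up, sprung, 40 degrees above level. Grows as it is pressed down. Its toggle passes dead centre near 0.72: well short of that the lever springs up again when let go (7 to 10 N on the pad at first, less further down); past it the lever clicks on to its stop at 0.95 (14 degrees below level) and stays there by itself.
- lever_pad (a point): Centre of the upper face of the lever's red pad (26 mm wide along machine x, 40 long along the lever, 12 thick). The lever turns about an axis along machine x at y +140, z 122 mm and points to +y; this point is 100 mm out along it and 6 mm above its centre line, at x -83 mm. Up: y +213, z 191 mm; level: y +240, z 128; down: y +238, z 103 mm. Only the table is beneath it.
- spare_roll: Spare roll of labels standing on its flat end, 100 mm across, 78 mm high, loose, 0.5 kg; origin under its centre.
- syrup_jar: Amber glass jar with yellow lid, 72 mm across, 105 mm high, loose; origin under its centre.
- gift_box: Red gift box with a gold band, 85 x 85 x 50 mm, loose; origin under its centre.

How it is judged:
On the way, in this order (a step that is already met when the one before it is completed fails the run):
1. the release lever is down past its click and stays there untouched (value of joint release_lever above 0.85 rad and contact force between release_lever and anything else below 0.3 N), for 0.2 s.
2. the tension arm is swung forward to its stop with the fingers on its roller (value of joint tension_arm above 1 rad and contact force between tension_roller and the fingers above 3 N), for 0.2 s.
At the end, for the whole second after the job is handed in: The tension arm stands at its front stop (beyond 1.0 of 1.047 rad), still, held there by its roller in the fingers with more than 3 N, while the release lever stays down by itself (beyond 0.85 of 0.95 rad) with nothing touching it; the program ends holding the arm (all of step 1 and all of step 2 and velocity of joint tension_arm between -0.1 and 0.1 rad/s); the arm keeps its last pose, push and grip.
It fails at once if the tension arm is let go and snaps back (value of joint tension_arm above 0.3 rad and velocity of joint tension_arm below -4 rad/s).
It fails at once if the spare roll, the jar or the gift box is shoved or knocked over (distance of any of spare_roll, syrup_jar, gift_box from where it was at the start of the episode above 0.03 m or angle between any of spare_roll, syrup_jar, gift_box's own z axis and vertical above 0.3 rad).
It also fails if it takes over 58 s, if anything falls off the work surface, if the arm or the gripper's body presses on something with over 40 N, if the wrist force passes 120 N, or if a joint passes its speed limit or range.

ROBOT

A 6-joint arm with a two-finger parallel gripper is mounted at the origin on the work surface. World frame = base frame: x ahead of the robot, y to its left, z up, the work surface at z = 0. Lengths are in m, angles in rad, forces in N, time in s.
With the tool pointing down it reaches from about 0.35 to 0.975 m from the base axis. Payload 17.4 kg.
Tool frame: the origin (TCP) lies midway between the tips of the shut fingers; the grasp point (between the pads) lies 19 mm behind it; z points along the fingers, y is the line along which they close (so a half turn about z gives the same grasp; the last joint's range is limited). The gripper opens to 85 mm and grips with 20 to 120 N. Pads are 22 mm wide; open, the fingers measure 114 mm over their backs; the gripper's body (76 mm by 85 mm) begins 54 mm behind the grasp point. The pads swing forward as they close: fully open they stand 13 mm farther back than shut.
Start: joints at [1.195, 0.116, 1.442, -0, 1.584, -0.038], TCP at [0.224, 0.637, 0.231] pointing down, gripper open.
Joint ranges: [-2.83, 2.83], [-0.83, 2.19], [0.07, 2.5], [-1.14, 4.28], [0.01, 3], [-2.97, 2.97]. Speed limits (rad/s): [1.89, 1.89, 2.22, 3.14, 3.14, 3.14].

INTERFACE

Orientations are given as [roll, pitch, yaw] about the fixed x, y, z axes, in that order (R = Rz(yaw) Ry(pitch) Rx(roll)).
In Python, from cell import bot gives the robot as it stands.
- The arm moves only by the tool apply_moves, never from a script. Its arguments are lists of equal length, an entry for each row: "angular": the turn, a rotation vector about the tool's x, y, z as a fraction of full scale, a list of three; "xyz": the shift along the tool's x, y, z as a fraction of full scale, a list of three; "hand": the gripper command: -1 is fully open, 1 is shut, values between are in proportion. A call has 1 to 8 rows; each row shifts and turns the commanded pose from where the row before left it, along the tool's axes as they then stand; what a row does not reach is not made up. Full scale, the value 1, is 3 cm for a shift and 6 degrees for a turn. A row lasts 1/12 s, in which the tool goes at most 41.7 mm and 7.16 degrees, less where a joint would pass 70% of its speed; a pose out of reach is approached as far as the arm can. A call with a number of a shift or a turn outside -1 to 1 is refused whole. A call with a gripper value outside its range is refused whole. The fingers move at their own pace and stop on an object; "force" is the grip in N (left out, the last holds). Time passes only in rows, so rows that do not move let the fingers close. It gives the time, the measured TCP pose, the force, the opening and the grip force at its end, in the units of the state.
- bot.observe(): the state, without advancing time (a new reading comes with each control period).
- bot.read_camera(name): name is "scene" or "side" or "wrist"; returns the picture (384x512x3 uint8, blue, green, red); there is no depth.
- bot.get_calibration(name): a dict with "fx", "fy", "cx", "cy" (pixels), "R" (3x3) and "t" (3): a world point X has camera coordinates R X + t. Camera axes: x right, y down, z forward; pixel columns grow to the right and rows downward; lengths in m; the calibration is good to about 2 mm. A picture is of the moment at which its call begins: read the wrist's pose just before it. get_calibration takes no time and is no camera call; for the wrist camera it gives the pose at the moment of the call.
- bot.job_done(): hands the job in; it is judged then, once.
The state is a dict: "time": time; "qpos": joint angles; "dq": joint speeds; "joint_torque": joint torques, N m; "eef_pos": TCP position; "orientation": TCP orientation; "contact_force": force on the tool from outside, world axes, zero at the start; "moment": the same for the moment, N m; "opening": finger opening in m; "finger_force": force on a finger pad.
Only numpy, scipy, OpenCV 4.12 (cv2) and the standard library are available. Lean on these libraries where they do the work, as an engineer would, in place of code of your own. Each camera call takes 0.05 s, during which the arm holds its last target. There are 200 camera calls.

## Working session

There is one attempt and no reset: what is moved stays moved. The work goes in short steps, Python scripts to look and compute and a tool call to move; the robot and the scene stay as the last step left them, time stands still between calls to the robot, and variables do not carry over. Pictures are saved under pics/ and viewed, at most 10 in all, crops included, and the job is handed in when it is done.

Besides the shell and the picture viewer there is one more tool, called by a JSON object that holds its "api" and its "payload", one argument or row to a line. apply_moves: Moves the arm, as the interface text tells. Its arguments: {"type":"object","properties":{"angular":{"type":"array","items":{"type":"array","items":{"type":"number"}}},"xyz":{"type":"array","items":{"type":"array","items":{"type":"number"}}},"hand":{"type":"array","items":{"type":"number"}},"force":{"type":"number"}},"required":["angular","xyz","hand"]}

```bash
mkdir -p pics; ls
python3 - <<'E'
from cell import bot
import cv2,numpy as np
a=bot.read_camera("scene");b=bot.read_camera("side")
cv2.imwrite("pics/scene0.png",a);cv2.imwrite("pics/side0.png",b)
for n in("scene","side"):
    c=bot.get_calibration(n);R=np.array(c["R"]);print(n,c["fx"],-R.T@np.array(c["t"]),R[2])
s=bot.observe();print(s["time"],s["eef_pos"],s["orientation"],s["opening"])
E
```

```text
pics
scene 348.528431775576 [ 1.34275683 -0.0161701   0.96735832] [-0.69402127  0.0104952  -0.719878  ]
side 364.3588414139096 [ 0.42332464 -0.74486158  0.70312541] [ 0.11171257  0.79612881 -0.59472617]
0.1 [0.22361332 0.63669934 0.23066163] [-3.14055516e+00 -3.96444244e-05  2.80384124e+00] 0.08532799716886921
```

View pics/scene0.png

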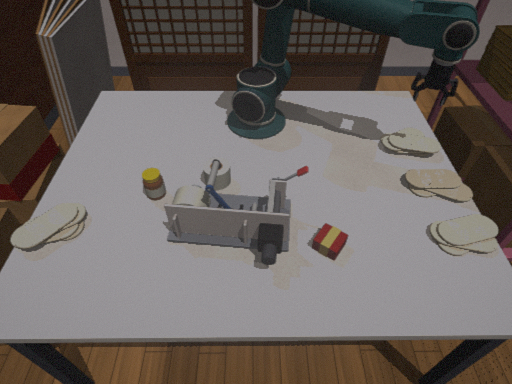

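View pics/side0.png

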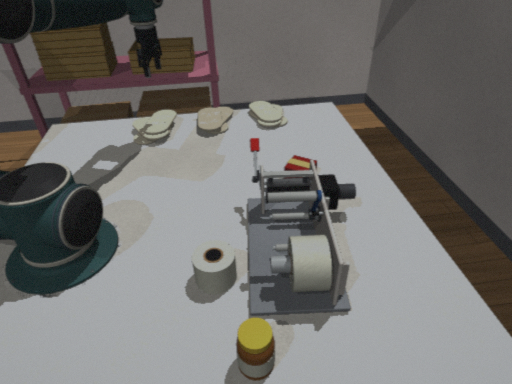

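The scene view shows the machine with the label roll at (190,197), the tension arm at (212,180), the red pad at (302,171) and the gift box at (330,240). In the side view the pad is at (255,145), the spare roll at (215,265) and the jar at (256,345). I'll enlarge both.

Run:
```python
import cv2,numpy as np
a=cv2.imread("pics/scene0.png")[150:270,155:355];b=cv2.imread("pics/side0.png")[120:310,230:370]
a=cv2.resize(a,(800,480),interpolation=cv2.INTER_CUBIC)[:, :]
b=cv2.resize(b,None,fx=3.1,fy=3.1,interpolation=cv2.INTER_CUBIC)
cv2.imwrite("pics/c1.png",a);cv2.imwrite("pics/c2.png",b);print(b.shape)
```

```text
(589, 434, 3)
```

View pics/c1.png

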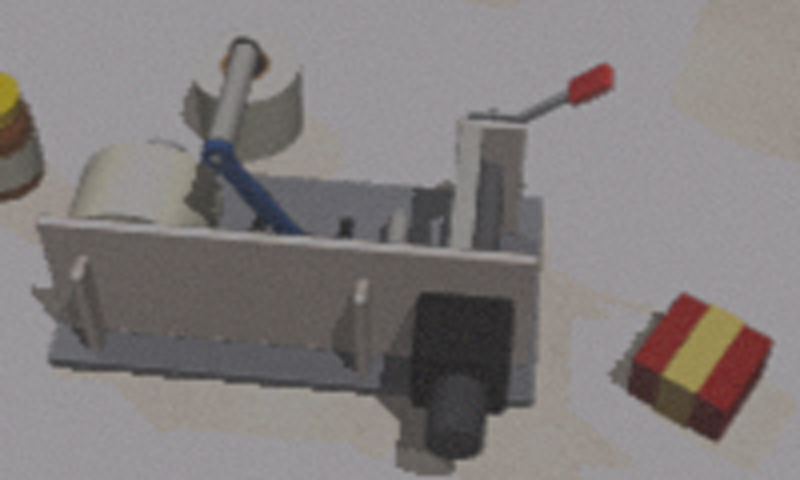

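View pics/c2.png

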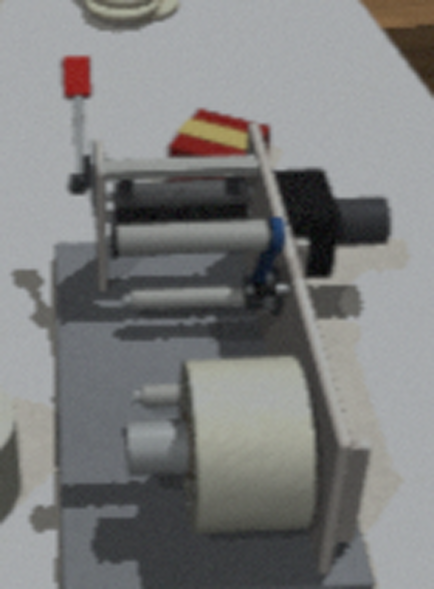

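The crops show the plate's top edge, scene crop (40,222) to (537,258). They also show the roller from its disc at (243,46) to its link end at (222,138), in the side crop (113,238) to (268,235). The red pad is at (592,84) in the scene crop and (77,76) in the side crop.

```bash
cat > h.py <<'E'
import numpy as np,cv2
from cell import bot
def ray(n,p):
    c=bot.get_calibration(n);R=np.array(c["R"]);t=np.array(c["t"])
    d=R.T@np.array([(p[0]-c["cx"])/c["fx"],(p[1]-c["cy"])/c["fy"],1]);return -R.T@t,d
def plane(n,p,z):
    o,d=ray(n,p);return o+d*(z-o[2])/d[2]
def tri(p,q):
    o,d=ray("scene",p);e,f=ray("side",q)
    k=np.linalg.lstsq(np.c_[d,-f],e-o,rcond=None)[0];A=o+k[0]*d;B=e+k[1]*f
    return (A+B)/2,np.linalg.norm(A-B)
def proj(n,X):
    c=bot.get_calibration(n);v=np.array(c["R"])@X+c["t"];return np.array([c["fx"]*v[0]/v[2]+c["cx"],c["fy"]*v[1]/v[2]+c["cy"]])
S=lambda x,y:(155+x/4-.375,150+y/4-.375)
D=lambda x,y:(230+x/3.1-.33,120+y/3.1-.33)
E
python3 - <<'E'
from h import *
np.set_printoptions(precision=4,suppress=True)
pl=plane("scene",S(40,222),.155);pr=plane("scene",S(537,258),.155)
d=pr-pl;print("plate",pl,pr,np.linalg.norm(d),"yaw",np.arctan2(-d[0],d[1]))
ql=plane("side",D(350,445),.155);qr=plane("side",D(253,125),.155);d=qr-ql
print("plate side",ql,qr,np.linalg.norm(d),np.arctan2(-d[0],d[1]))
print("disc",tri(S(243,46),D(113,238)),"link end",tri(S(222,138),D(268,235)))
print("disc214",plane("scene",S(243,46),.214),plane("side",D(113,238),.214))
print("link214",plane("scene",S(222,138),.214),plane("side",D(268,235),.214))
def red(n,box):
    im=bot.read_camera(n);h=cv2.cvtColor(im,cv2.COLOR_BGR2HSV);m=((h[...,0]<8)|(h[...,0]>172))&(h[...,1]>130)&(h[...,2]>60)
    k=np.zeros_like(m);k[box[1]:box[3],box[0]:box[2]]=1;y,x=np.nonzero(m&k);return (x.mean(),y.mean()),len(x)
r1,n1=red("scene",(290,160,315,182));r2,n2=red("side",(245,130,265,155))
P,e=tri(r1,r2);print("pad",r1,n1,r2,n2,P,e)
E
```

```text
plate [ 0.6499 -0.2847  0.155 ] [0.6869 0.0918 0.155 ] 0.37836496479032905 yaw -0.09815240245033077
plate side [ 0.6457 -0.289   0.155 ] [0.6836 0.087  0.155 ] 0.3778938829024987 -0.1007025499248493
disc (array([ 0.5203, -0.1342,  0.2181]), np.float64(0.0010002220184325322)) link end (array([ 0.6256, -0.1445,  0.2178]), np.float64(0.006478132706620538))
disc214 [ 0.5164 -0.1351  0.214 ] [ 0.5209 -0.1284  0.214 ]
link214 [ 0.6183 -0.1435  0.214 ] [ 0.6285 -0.1437  0.214 ]
pad (np.float64(302.45283018867923), np.float64(170.26415094339623)) 53 (np.float64(254.42222222222222), np.float64(144.36666666666667)) 90 [0.5323 0.1449 0.1879] 0.00015530675733323415
```

Machine pose: origin about (0.5925, -0.0795), yaw about -0.10; the plate, roller and pad agree to about 5 mm. At tool yaw π-0.1 the tool axes are (-machine x, +machine y, down). I'll turn, shut the fingers and go over the lever.

{"api": "apply_moves", "payload": {
  "angular": [
    [0, 0, -0.76],
    [0, 0, -0.76],
    [0, 0, -0.76],
    [0, 0, 0],
    [0, 0, 0],
    [0, 0, 0],
    [0, 0, 0],
    [0, 0, 0]
  ],
  "xyz": [
    [0, 0, 0],
    [0, 0, 0],
    [0, 0, 0],
    [-0.74, -0.96, -0.1],
    [-0.74, -0.96, -0.1],
    [-0.74, -0.96, -0.1],
    [-0.74, -0.96, 0],
    [-0.74, -0.96, 0]
  ],
  "hand": [1, 1, 1, 1, 1, 1, 1, 1],
  "force": 40
}}

```text
time: 0.87
eef_pos: [0.3204, 0.4811, 0.2404]
orientation: [3.141, 0.0, 3.043]
contact_force: [0.9, 1.2, 0.2]
opening: -0.0003
finger_force: 0.0
```

{"api": "apply_moves", "payload": {
  "angular": [
    [0, 0, 0],
    [0, 0, 0],
    [0, 0, 0],
    [0, 0, 0],
    [0, 0, 0],
    [0, 0, 0],
    [0, 0, 0],
    [0, 0, 0]
  ],
  "xyz": [
    [-0.74, -0.96, 0],
    [-0.74, -0.96, 0],
    [-0.74, -0.96, 0],
    [-0.74, -0.96, 0],
    [-0.74, -0.96, 0],
    [-0.74, -0.96, 0],
    [-0.74, -0.96, 0],
    [-0.74, -0.96, 0]
  ],
  "hand": [1, 1, 1, 1, 1, 1, 1, 1]
}}

```text
time: 1.53
eef_pos: [0.4744, 0.2341, 0.2404]
orientation: [3.141, 0.0, 3.043]
contact_force: [1.0, 0.0, -0.7]
opening: 0.0002
finger_force: 0.0
```

{"api": "apply_moves", "payload": {
  "angular": [
    [0, 0, 0],
    [0, 0, 0],
    [0, 0, 0],
    [0, 0, 0]
  ],
  "xyz": [
    [-0.73, -0.94, 0],
    [-0.73, -0.94, 0],
    [-0.73, -0.94, 0],
    [0, 0, 0]
  ],
  "hand": [1, 1, 1, 1]
}}

```text
time: 1.87
eef_pos: [0.533, 0.1407, 0.2399]
orientation: [-3.14, 0.0, 3.039]
contact_force: [-0.2, 0.9, -0.6]
opening: -0.0
finger_force: 0.0
```

Run:
```python
from h import *
im=bot.read_camera("side")[90:260,200:370];w=bot.read_camera("wrist")
cv2.imwrite("pics/w1.png",np.hstack([cv2.resize(im,(384,384),interpolation=cv2.INTER_CUBIC),cv2.resize(w,(416,384))]))
print(bot.observe()["eef_pos"])
```

```text
[0.53122772 0.1440594  0.2399723 ]
```

View pics/w1.png

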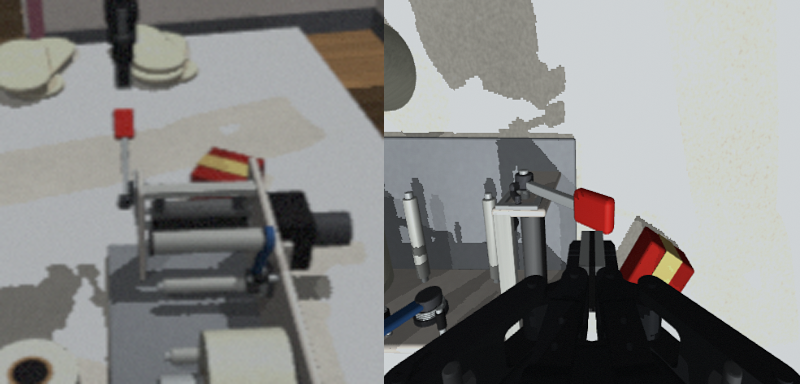

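The wrist view shows the pad at (594,210), in line with the finger column (592), as planned. Pressing.

{"api": "apply_moves", "payload": {
  "angular": [
    [0, 0, 0],
    [0, 0, 0],
    [0, 0, 0],
    [0, 0, 0],
    [0, 0, 0],
    [0, 0, 0],
    [0, 0, 0],
    [0, 0, 0]
  ],
  "xyz": [
    [0, 0, 0.8],
    [0, 0, 0.4],
    [0, 0.1, 0.4],
    [0, 0.1, 0.4],
    [0, 0.1, 0.4],
    [0, 0.1, 0.4],
    [0, 0.1, 0.4],
    [0, 0.1, 0.4]
  ],
  "hand": [1, 1, 1, 1, 1, 1, 1, 1]
}}

```text
time: 2.63
eef_pos: [0.5325, 0.1638, 0.1316]
orientation: [3.142, 0.0, 3.043]
contact_force: [-0.5, -0.9, 0.6]
opening: 0.0
finger_force: 0.5
```

{"api": "apply_moves", "payload": {
  "angular": [
    [0, 0, 0],
    [0, 0, 0],
    [0, 0, 0]
  ],
  "xyz": [
    [0, 0, 0.3],
    [0, 0, 0.3],
    [0, 0, 0]
  ],
  "hand": [1, 1, 1]
}}

```text
time: 2.88
eef_pos: [0.5318, 0.1628, 0.1119]
orientation: [-3.141, -0.003, 3.043]
contact_force: [-0.3, 0.5, -0.4]
opening: -0.0001
finger_force: 0.0
```

{"api": "apply_moves", "payload": {
  "angular": [
    [0, 0, 0],
    [0, 0, 0],
    [0, 0, 0],
    [0, 0, 0],
    [0, 0, 0]
  ],
  "xyz": [
    [0, 0, -0.8],
    [0, 0, -1],
    [0, 0, -1],
    [0, 0, -1],
    [0, 0, -1]
  ],
  "hand": [-1, -1, -1, -1, -1]
}}

```text
time: 3.3
eef_pos: [0.5325, 0.1627, 0.2602]
orientation: [3.142, 0.0, 3.042]
contact_force: [0.0, -0.3, -0.3]
opening: 0.0606
finger_force: 0.0
```

Run:
```python
from h import *
def reds(n):
    im=bot.read_camera(n);h=cv2.cvtColor(im,cv2.COLOR_BGR2HSV);m=((h[...,0]<8)|(h[...,0]>172))&(h[...,1]>130)&(h[...,2]>60)
    _,_,s,c=cv2.connectedComponentsWithStats(m.astype(np.uint8));return [(a[4],p.round(1)) for a,p in zip(s[1:],c[1:]) if a[4]>15]
o=np.array([.5925,-.0795]);c,s=np.cos(-.1),np.sin(-.1);R=np.array([[c,-s],[s,c]])
W=lambda x,y,z:np.r_[o+R@[x,y],z]
for n in("scene","side"):print(n,reds(n),"down",proj(n,W(-.083,.238,.1)),"up",proj(n,W(-.083,.213,.188)))
print(bot.observe()["eef_pos"],bot.observe()["time"])
```

```text
scene [(np.int32(233), array([  7.4, 192.9])), (np.int32(55), array([305.5, 189.7])), (np.int32(146), array([322.1, 233.1])), (np.int32(180), array([338.2, 242.3]))] down [305.98200453 189.10609352] up [301.15400747 169.97343716]
side [(np.int32(41), array([301.5, 158.5])), (np.int32(90), array([293.9, 167.1])), (np.int32(28), array([254.6, 166. ]))] down [254.74344443 166.42339046] up [254.24310482 145.10936185]
[0.53387496 0.16312243 0.26414761] 3.4
```

The lever is down: red pad at (305.5,189.7) in scene and (254.6,166) in side, both matching the predicted down pose. Next, over the roller.

{"api": "apply_moves", "payload": {
  "angular": [
    [0, 0, 0],
    [0, 0, 0],
    [0, 0, 0],
    [0, 0, 0],
    [0, 0, 0],
    [0, 0, 0],
    [0, 0, 0],
    [0, 0, 0]
  ],
  "xyz": [
    [0, 0, -0.6],
    [-0.2, -0.9, 0],
    [-0.2, -0.9, 0],
    [-0.2, -0.9, 0],
    [-0.2, -0.9, 0],
    [-0.2, -0.9, 0],
    [-0.2, -0.9, 0],
    [-0.2, -0.9, 0]
  ],
  "hand": [-1, -1, -1, -1, -1, -1, -1, -1]
}}

```text
time: 4.07
eef_pos: [0.5556, -0.0308, 0.2761]
orientation: [-3.142, -0.0, 3.042]
contact_force: [1.0, -0.1, 0.6]
opening: 0.0856
finger_force: 0.0
```

{"api": "apply_moves", "payload": {
  "angular": [
    [0, 0, 0],
    [0, 0, 0],
    [0, 0, 0],
    [0, 0, 0],
    [0, 0, 0]
  ],
  "xyz": [
    [-0.2, -0.9, 0],
    [-0.2, -0.9, 0],
    [-0.2, -0.9, 0],
    [-0.2, -0.8, 0],
    [0, 0, 0]
  ],
  "hand": [-1, -1, -1, -1, -1]
}}

```text
time: 4.48
eef_pos: [0.5693, -0.1397, 0.2756]
orientation: [-3.141, -0.001, 3.04]
contact_force: [0.5, -0.6, 1.0]
opening: 0.0857
finger_force: 0.0
```

Run:
```python
from h import *
s=bot.observe();w=bot.read_camera("wrist");cv2.imwrite("pics/w2.png",w)
o=np.array([.5925,-.0795]);c,k=np.cos(-.1),np.sin(-.1);R=np.array([[c,-k],[k,c]])
print(s["eef_pos"],R.T@(np.array(s["eef_pos"][:2])-o),s["time"])
for x in(-.066,.042):print(proj("wrist",np.r_[o+R@[x,-.0605],.214]))
```

```text
[ 0.56929121 -0.13974424  0.27555212] [-0.01707845 -0.06226029] 4.4833
[255.80574789 139.24652962]
[256.00982244 276.73653853]
```

View pics/w2.png

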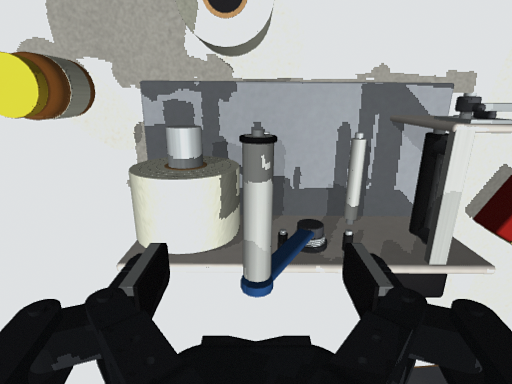

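The roller runs from its disc at (258,139) to (257,280), centred between the fingers and within 3 px of prediction. Going down to grip it.

{"api": "apply_moves", "payload": {
  "angular": [
    [0, 0, 0],
    [0, 0, 0],
    [0, 0, 0],
    [0, 0, 0],
    [0, 0, 0],
    [0, 0, 0],
    [0, 0, 0],
    [0, 0, 0]
  ],
  "xyz": [
    [0, 0, 0.9],
    [0, 0, 0.9],
    [0, 0, 0.87],
    [0, 0, 0],
    [0, 0, 0],
    [0, 0, 0],
    [0, 0, 0],
    [0, 0, 0]
  ],
  "hand": [-1, -1, -1, 1, 1, 1, 1, 1],
  "force": 40
}}

```text
time: 5.2
eef_pos: [0.5698, -0.1361, 0.1981]
orientation: [-3.141, 0.002, 3.043]
contact_force: [-0.3, -5.8, 1.4]
opening: 0.0256
finger_force: 2.8
```

{"api": "apply_moves", "payload": {
  "angular": [
    [0, 0, 0],
    [0, 0, 0],
    [0, 0, 0],
    [0, 0, 0]
  ],
  "xyz": [
    [0, 0, 0],
    [0, 0, 0],
    [0, 0, 0],
    [0, 0, 0]
  ],
  "hand": [1, 1, 1, 1]
}}

```text
time: 5.53
eef_pos: [0.5697, -0.1369, 0.1976]
orientation: [-3.14, 0.002, 3.042]
contact_force: [-0.6, -6.4, 2.9]
opening: 0.0203
finger_force: 38.9
```

{"api": "apply_moves", "payload": {
  "angular": [
    [0, 0, 0],
    [0, 0, 0],
    [0, 0, 0],
    [0, 0, 0],
    [0, 0, 0]
  ],
  "xyz": [
    [0, 0.47, -0.23],
    [0, 0.49, -0.17],
    [0, 0.51, -0.1],
    [0, 0.52, -0.03],
    [0, 0, 0]
  ],
  "hand": [1, 1, 1, 1, 1]
}}

```text
time: 5.95
eef_pos: [0.5763, -0.0755, 0.2129]
orientation: [-3.141, 0.003, 3.043]
contact_force: [8.2, -6.7, -2.8]
opening: 0.0207
finger_force: 40.9
```

{"api": "apply_moves", "payload": {
  "angular": [
    [0, 0, 0],
    [0, 0, 0],
    [0, 0, 0],
    [0, 0, 0],
    [0, 0, 0]
  ],
  "xyz": [
    [0, 0.52, 0.03],
    [0, 0.51, 0.1],
    [0, 0.49, 0.17],
    [0, 0.47, 0.23],
    [0, 0, 0]
  ],
  "hand": [1, 1, 1, 1, 1]
}}

```text
time: 6.37
eef_pos: [0.5825, -0.0187, 0.1968]
orientation: [-3.136, 0.004, 3.042]
contact_force: [9.9, -24.2, -8.0]
opening: 0.0205
finger_force: 40.7
```

Run:
```python
from h import *
a=bot.read_camera("scene")[130:270,150:350];b=bot.read_camera("side")[90:260,200:370]
cv2.imwrite("pics/f.png",np.hstack([cv2.resize(a,(400,384),interpolation=cv2.INTER_CUBIC),cv2.resize(b,(384,384),interpolation=cv2.INTER_CUBIC)]))
s=bot.observe();print(s["time"],s["eef_pos"],s["contact_force"],s["finger_force"])
```

```text
6.4667 [ 0.58237957 -0.01900897  0.19688606] [ 13.3213536  -16.65085456  -5.87981649] 40.852466225624084
```

View pics/f.png

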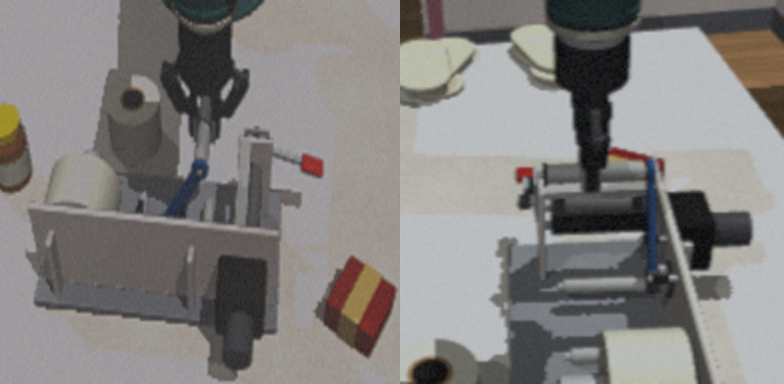

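{"api": "apply_moves", "payload": {
  "angular": [
    [0, 0, 0],
    [0, 0, 0],
    [0, 0, 0],
    [0, 0, 0]
  ],
  "xyz": [
    [0, 0, 0],
    [0, 0, 0],
    [0, 0, 0],
    [0, 0, 0]
  ],
  "hand": [1, 1, 1, 1]
}}

```text
time: 6.8
eef_pos: [0.5824, -0.019, 0.1969]
orientation: [-3.139, 0.004, 3.041]
contact_force: [13.6, -14.4, -5.6]
opening: 0.0208
finger_force: 40.8
```

The image shows the blue arm leaning forward at (187,190), the lever pad low at (312,165), and the other objects unmoved. The tangential force is only about spring level, so I'll push on a few mm to make sure the arm is on its stop.

{"api": "apply_moves", "payload": {
  "angular": [
    [0, 0, 0],
    [0, 0, 0],
    [0, 0, 0],
    [0, 0, 0],
    [0, 0, 0]
  ],
  "xyz": [
    [-0.05, 0.07, 0.1],
    [-0.05, 0.07, 0.1],
    [0, 0, 0],
    [0, 0, 0],
    [0, 0, 0]
  ],
  "hand": [1, 1, 1, 1, 1]
}}

```text
time: 7.22
eef_pos: [0.5835, -0.0175, 0.1941]
orientation: [-3.134, 0.001, 3.039]
contact_force: [-27.8, -34.2, 28.5]
opening: 0.0209
finger_force: 46.4
```

{"api": "apply_moves", "payload": {
  "angular": [
    [0, 0, 0],
    [0, 0, 0],
    [0, 0, 0],
    [0, 0, 0],
    [0, 0, 0]
  ],
  "xyz": [
    [0.06, -0.03, -0.04],
    [0, 0, 0],
    [0, 0, 0],
    [0, 0, 0],
    [0, 0, 0]
  ],
  "hand": [1, 1, 1, 1, 1]
}}

```text
time: 7.63
eef_pos: [0.5831, -0.0179, 0.1945]
orientation: [-3.135, 0.004, 3.04]
contact_force: [-7.5, -30.4, 15.9]
opening: 0.0204
finger_force: 44.8
```

The arm is hard on its stop: about 35 N tangential against an 8 N spring, with the grasp point at machine y 60, z 213 mm against the nominal 60, 214. Handing in.

```bash
python3 -c "
from cell import bot
print(bot.job_done())"
```

```text
the job is handed in; nothing more can be done
None
```

I handed the job in with the nip-release lever clicked down and untouched and the tension arm held by its roller against the front stop. The spare roll, jar and gift box were left alone; the hand-in call returned no verdict.

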